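# Loosen a sanding-disc lock nut with a pin spanner

## Task

Get the sanding disc ready for changing: swing the red lock arm towards the spindle until it clicks home and locks it. Then fit both prongs of the blue-handled pin spanner into the two holes of the round lock nut and loosen it with the spanner, anticlockwise seen from above, by about a sixth of a turn (60 degrees). Lift the spanner off, lay it flat, prongs down, on the black mat again and let go, without shifting the other things on the table.

Things in the scene. Friction and masses are not known exactly. Their poses are not given: they have to be found in the camera images.
- spindle_head: Fixed sanding-spindle head. Origin on the table under the vertical spindle axis. Grey base plate 12 mm thick, x -78..108, y -88..158 mm. On the axis: steel lock plate with ten lugs (radius 68, z 28-36), red-brown sanding disc (radius 50, to z 42), flange (radius 40, to z 46), nut (to z 60). The spindle turns loosely with the nut until locked; keep it still: a gap between lugs faces the arm's nose.
- nut_center (a point): Centre of the lock nut's flat top, on the spindle axis, 60 mm above the table. The nut is a bright steel disc 72 mm across, 14 mm thick. Even when locked the spindle has about 3 degrees of play either way.
- nut_hole_a (a point): Mouth centre of one of the nut's two spanner holes: 25 mm from the nut's axis, 10.5 mm wide, blind, 10 mm deep, straight down.
- nut_hole_b (a point): Mouth centre of the opposite hole, 50 mm from the first. Either prong may go in either hole. At the start the hole line is square to a direction 75 degrees clockwise from the spindle head's +x (seen from above); a handle pointing that way, to the robot's right, stays clear of the lock arm and swings from there 60 degrees towards the head's +x.
- lock_nut (a joint): Turning of the nut on the spindle, rad: 0 at the start (tight), grows anticlockwise seen from above, which loosens it; free up to 1.6 with a steady friction of 0.4 N m. It stays 0 when the whole spindle turns.
- lock_arm (a joint): Angle of the red lock arm about its vertical hinge, rad: 0 fully out (starts 0 to 0.35), grows anticlockwise seen from above, 1.4 fully home at its end stop, nose in a gap of the lock plate. It stays where it is left up to about 0.85; from there a spring plunger resists (up to 0.25 N m, about 3 N at the knob) until 1.2 rad, then pulls it home and holds it.
- lock_arm_grip (a point): Middle of the lock arm's upright black knob, 84 mm above the table: a round post 16 mm across from z 66 to 106 mm (thinner, 10 mm, down to z 38), 75 mm from the hinge axis. Can be pinched from above (it turns within the fingers) or pushed.
- lock_arm_hinge (a point): Point on the lock arm's vertical hinge axis at the knob's height; it lies 75 mm in +x and 74 mm in +y of the spindle axis in the spindle head's frame.
- pin_spanner: Pin spanner, 0.2-0.3 kg. Origin midway between the two prong tips; x along the handle, z up. Prongs at y +-25 mm point down: 7 mm thick, tips tapered to 3.6 mm, 9 mm long under a U-shaped dark fork (z 9-15, 64 mm wide). Blue handle x 60..170, 20 mm wide, z 0..24: underside level with the prong tips, so it lies level. Fully engaged, the fork rests on the nut, prong tips 9 mm below the nut's top.
- spanner_grip (a point): Place to grip the handle, about at the centre of mass: x 95 mm, z 19 mm in the spanner's frame; pinch across the 20 mm width from above.
- spanner_mid (a point): Middle of the spanner's length: x 70 mm, z 12 mm in its frame.
- prong_a (a point): Tip of the spanner prong at y +25 mm.
- prong_b (a point): Tip of the spanner prong at y -25 mm.
- tool_mat: Black rubber mat 240 (its x) x 120 x 3 mm, fixed; origin at the centre of its underside on the table. The spanner starts lying on it, handle about along the mat's +x.
- mug: Cream coffee mug, 95 mm high, 92 mm across, standing loose; bystander. Origin at the underside.
- tape: Yellow tape measure 36x68x62 mm, standing loose; bystander. Origin at the underside.
- strip: Loose dark steel strip with a hole, 118x36x6 mm, lying flat; bystander. Origin at the underside.

How it is judged:
On the way, in this order (a step that is already met when the one before it is completed fails the run):
1. the lock arm is home in its detent (value of joint lock_arm above 1.3 rad), for 0.3 s.
2. both spanner prongs are in the nut's holes before the nut is turned (value of joint lock_arm above 1.3 rad and ((horizontal distance between prong_a and nut_hole_a below 0.0045 m and z of each of prong_a, prong_b in the frame of nut_center below -0.006 m and horizontal distance between prong_b and nut_hole_b below 0.0045 m) or (horizontal distance between prong_a and nut_hole_b below 0.0045 m and z of each of prong_a, prong_b in the frame of nut_center below -0.006 m and horizontal distance between prong_b and nut_hole_a below 0.0045 m)) and value of joint lock_nut below 0.3 rad), for 0.2 s.
3. the nut is loosened by the engaged spanner (value of joint lock_arm above 1.3 rad and ((horizontal distance between prong_a and nut_hole_a below 0.0045 m and z of each of prong_a, prong_b in the frame of nut_center below -0.006 m and horizontal distance between prong_b and nut_hole_b below 0.0045 m) or (horizontal distance between prong_a and nut_hole_b below 0.0045 m and z of each of prong_a, prong_b in the frame of nut_center below -0.006 m and horizontal distance between prong_b and nut_hole_a below 0.0045 m)) and value of joint lock_nut above 0.8 rad), for 0.1 s.
At the end, for the whole second after the job is handed in: The lock arm is home (above 1.3 rad), the nut is loosened by 0.8 to 1.35 rad (46 to 77 degrees), and the spanner lies still, flat, prongs down on the mat, its middle within 60 mm (along) and 45 mm (across) of the mat's centre (value of joint lock_arm above 1.3 rad and value of joint lock_nut between 0.8 and 1.35 rad and x of spanner_mid in the frame of tool_mat between -0.06 and 0.06 m and y of spanner_mid in the frame of tool_mat between -0.045 and 0.045 m and height (world z) of spanner_mid below 0.021 m and angle between pin_spanner's own z axis and vertical below 0.1 rad and linear speed of pin_spanner below 0.02 m/s); the robot touches nothing.
It fails at once if the mug is shifted by more than 30 mm (distance of mug from where it was at the start of the episode above 0.03 m).
It fails at once if the tape measure is shifted by more than 30 mm (distance of tape from where it was at the start of the episode above 0.03 m).
It fails at once if the steel strip is shifted by more than 30 mm (distance of strip from where it was at the start of the episode above 0.03 m).
It also fails if it takes over 72 s, if anything falls off the work surface, if the arm or the gripper's body presses on something with over 40 N, if the wrist force passes 120 N, or if a joint passes its speed limit or range.

## Robot

A 6-joint arm with a two-finger parallel gripper is mounted at the origin on the work surface; the furniture and walls round the work are solid. World frame = base frame: x ahead of the robot, y to its left, z up, the work surface at z = 0. Lengths are in m, angles in rad, forces in N, time in s.
With the tool pointing down it reaches from about 0.425 to 0.95 m from the base axis. Payload 14.7 kg.
Tool frame: the origin (TCP) lies midway between the tips of the shut fingers; the grasp point (between the pads) lies 19 mm behind it; z points along the fingers, y is the line along which they close (so a half turn about z gives the same grasp; the last joint's range is limited). The gripper opens to 85 mm and grips with 20 to 120 N. Pads are 22 mm wide; open, the fingers measure 114 mm over their backs; the gripper's body (76 mm by 85 mm) begins 54 mm behind the grasp point. The pads swing forward as they close: fully open they stand 13 mm farther back than shut.
Start: joints at [-1.17, 0.48, 1.596, -0, 1.065, -0.047], TCP at [0.281, -0.586, 0.231] pointing down, gripper open.
Joint ranges: [-2.75, 2.75], [-0.82, 2.05], [0.23, 2.67], [-1.56, 4.7], [0.09, 2.69], [-2.92, 2.92]. Speed limits (rad/s): [1.89, 1.89, 2.39, 3.01, 3.01, 3.01].

## Interface

Orientations are given as a unit quaternion [x, y, z, w].
In Python, from workcell import ctrl gives the robot as it stands. The module is installed in compiled form; this text tells all that it offers.
- The arm moves only by the tool play_rows, never from a script. Its argument "moves" is a list of rows, each a list of 3 entries, a list of its own where there are three numbers: the shift along the tool's x, y, z in cm, then the turn, a rotation vector about the tool's x, y, z in degrees, then the opening, from -1 (shut) to 1 (fully open). A call has 1 to 10 rows; each row is the pose to reach, as a shift and turn from the pose commanded when the call began, along the tool's axes at that moment; what a row does not reach only later rows make up. A row lasts 1/8 s, in which the tool goes at most 62.5 mm and 10.7 degrees, less where a joint would pass 70% of its speed; a pose out of reach is approached as far as the arm can. A call with a gripper value outside its range is refused whole. The fingers move at their own pace and stop on an object; "squeeze" is the grip in N (left out, the last holds). Time passes only in rows, so rows that repeat a pose let the fingers close. It gives the time, the measured TCP pose, the force, the opening and the grip force at its end, in the units of the state.
- ctrl.observe(): the state, without advancing time (a new reading comes with each control period).
- ctrl.capture(name): name is "scene" or "top" or "wrist"; returns a dict with "color" (384x512x3 uint8, red, green, blue), "vfov" (degrees; the focal length in pixels is half the picture's height over the tangent of half this angle, whatever the lens; pixels are square), "cx", "cy" (the principal point, pixels), "extrinsics" (4x4, takes a point from camera to world coordinates). Camera axes: x right, y up, looking along -z (the intrinsics and any distortion apply to the point x, -y, -z); pixel columns grow to the right and rows downward; lengths in m; the calibration is good to about 2 mm. A picture is of the moment at which its call begins. There is no depth.
- ctrl.finish_job(): hands the job in; it is judged then, once.
Trained networks look in the newest picture that a camera, given by its name, has taken for a name from the list of things; names that differ only in an ending like _2 or _b are one class to them, and where a whole thing is asked for, a point or a joint stands for the part that bears it (a point fixed in the world has none). Each returns a list of dicts, best first, with "conf" (0 to 1); they miss things now and then, are a little off and sometimes report something else, mostly with a low value. They report only what shows in the picture. A call takes as long as a camera call.
- ctrl.regions_of(camera, name): "region" (384x512 bool, what is visible of it) and "xy" ([column, row] as shares, 0 to 1, of the picture: columns of its width, rows of its height, amid what is visible of it).
- ctrl.landmark_of(camera, name): "xy" ([column, row] as shares, 0 to 1, of the picture: columns of its width, rows of its height: a listed point, or the origin of a listed thing).
The state is a dict: "clock": time; "q": joint angles; "qvel": joint speeds; "effort": joint torques, N m; "eef_pos": TCP position; "tcp_rot": TCP orientation; "contact_force": force on the tool from outside, world axes, zero at the start; "torque": the same for the moment, N m; "opening": finger opening in m; "gripper_force": force on a finger pad.
Only numpy, scipy, OpenCV 4.12 (cv2) and the standard library are available. Lean on these libraries where they do the work, as an engineer would, in place of code of your own. Each camera call takes 0.05 s, during which the arm holds its last target. There are 200 camera calls.

## Working session

There is one attempt and no reset: what is moved stays moved. The work goes in short steps, Python scripts to look and compute and a tool call to move; the robot and the scene stay as the last step left them, time stands still between calls to the robot, and variables do not carry over. Pictures are saved under pics/ and viewed, at most 10 in all, crops included, and the job is handed in when it is done.

Besides the shell and the picture viewer there is one more tool, called after ">>>" by a JSON object that holds its "name" and its "arguments", one argument or row to a line. play_rows: Moves the arm, as the interface text tells. Its arguments: {"type":"object","properties":{"moves":{"type":"array"},"squeeze":{"type":"number"}},"required":["moves"]}

```bash
mkdir -p pics && cat > h.py <<'E'
import numpy as np, cv2
from workcell import ctrl
from scipy.spatial.transform import Rotation as R
P={}
def cap(c,name=None):
    d=ctrl.capture(c); P[c]=d
    if name: cv2.imwrite('pics/'+name,d['color'][...,::-1])
    return d
def K(d):
    f=192/np.tan(np.radians(d['vfov'])/2); return f,d['cx'],d['cy']
def ray(c,px):
    d=P[c]; f,cx,cy=K(d); E=np.array(d['extrinsics'])
    v=np.array([(px[0]-cx)/f,-(px[1]-cy)/f,-1]); v=E[:3,:3]@v
    return E[:3,3],v/np.linalg.norm(v)
def plane(c,px,z):
    o,v=ray(c,px); return o+v*(z-o[2])/v[2]
def tri(rays):
    A=0;b=0
    for o,v in rays:
        M=np.eye(3)-np.outer(v,v);A=A+M;b=b+M@o
    p=np.linalg.solve(A,b); return p,[np.linalg.norm((np.eye(3)-np.outer(v,v))@(p-o)) for o,v in rays]
def proj(c,p):
    d=P[c]; f,cx,cy=K(d);E=np.array(d['extrinsics']);q=E[:3,:3].T@(np.array(p)-E[:3,3])
    return np.array([cx+f*q[0]/-q[2],cy-f*q[1]/-q[2]])
def lm(c,n,k=2):
    return [(np.array(r['xy'])*[512,384],round(r['conf'],2)) for r in ctrl.landmark_of(c,n)[:k]]
E
python3 - <<'E'
from h import *
np.set_printoptions(precision=4,suppress=True)
for c in('scene','top','wrist'):
    d=cap(c,c+'0.png');print(c,d['vfov'],d['cx'],d['cy'],[k for k in d]);print(np.array(d['extrinsics']))
L={}
for n in ['spindle_head','nut_center','nut_hole_a','lock_arm_grip','lock_arm_hinge','spanner_grip','spanner_mid','prong_a','tool_mat','mug','tape','strip']:
    for c in('scene','top'):
        L[c,n]=lm(c,n); print(n,c,L[c,n])
    if L['scene',n] and L['top',n]:
        print('   ',tri([ray(c,L[c,n][0][0]) for c in('scene','top')]))
o=ctrl.observe();print(o['eef_pos'],o['tcp_rot'],o['opening'])
a=np.hstack([cv2.imread('pics/scene0.png')]);b=cv2.imread('pics/top0.png')
E
```

```text
scene 44.654415584756194 252.78296579395905 187.8925958193564 ['color', 'vfov', 'cx', 'cy', 'extrinsics']
[[-0.479   0.6105 -0.6307 -0.4782]
 [-0.8776 -0.3175  0.3593  0.55  ]
 [ 0.0191  0.7256  0.6878  1.1806]
 [ 0.      0.      0.      1.    ]]
top 42.93906646115276 248.6681189722493 187.98710190932093 ['color', 'vfov', 'cx', 'cy', 'extrinsics']
[[ 0.0064  0.9816 -0.1911  0.2639]
 [-0.9998  0.0097  0.0164 -0.0058]
 [ 0.018   0.191   0.9814  1.4872]
 [ 0.      0.      0.      1.    ]]
wrist 63.28479658440688 251.91421415311487 188.28779184850706 ['color', 'vfov', 'cx', 'cy', 'extrinsics']
[[ 0.4321  0.8615  0.2667  0.3488]
 [-0.9018  0.4133  0.1261 -0.5534]
 [-0.0016 -0.295   0.9555  0.3728]
 [ 0.      0.      0.      1.    ]]
spindle_head scene [(array([243.6096, 210.7008]), 0.81)]
spindle_head top [(array([239.3088, 193.9968]), 0.86)]
    (array([ 0.5417,  0.0008, -0.031 ]), [np.float64(0.003154149284282452), np.float64(0.003154149284282464)])
nut_center scene [(array([246.784, 196.608]), 0.81)]
nut_center top [(array([235.9808, 192.192 ]), 0.78), (array([239.616 , 183.7056]), 0.6
[... 1746 characters left out ...]
.304, 218.112]), 0.21)]
    (array([0.6081, 0.3472, 0.021 ]), [np.float64(0.004723393106651652), np.float64(0.004723393106651522)])
tape scene [(array([196.8128, 273.4848]), 0.88), (array([244.3776, 189.888 ]), 0.63)]
tape top [(array([148.5824, 251.7888]), 0.78)]
    (array([ 0.3537,  0.2691, -0.0052]), [np.float64(0.002090608566392092), np.float64(0.0020906085663923114)])
strip scene [(array([272.5888, 152.7168]), 0.63)]
strip top [(array([311.6032, 129.216 ]), 0.89), (array([353.4848, 215.0016]), 0.26)]
    (array([ 0.744 , -0.2307,  0.0041]), [np.float64(0.0015964623670083067), np.float64(0.0015964623670081243)])
[ 0.2815 -0.5859  0.2313] [ 0.975  0.222  0.    -0.   ] 0.08508636226672975
```

View pics/scene0.png

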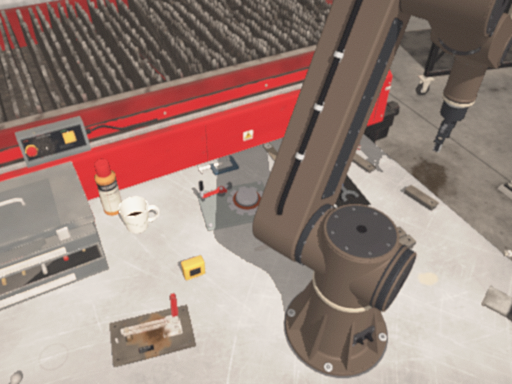

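View pics/top0.png

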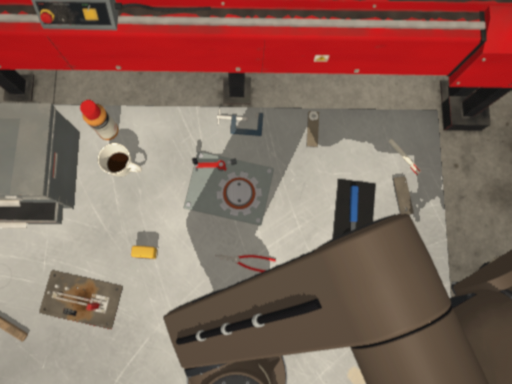

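Scene: the nut is at about (237,192) in the top view, with the lock arm's knob at (197,162) and the blue handle at (354,205). The robot hides the prongs. I'll go past the mat for a wrist view, then to the head.

>>> {"name": "play_rows", "arguments": {
  "moves": [
    [[26, -12.6, -7], [0, 0, -64], 1],
    [[26, -12.6, -7], [0, 0, -64], 1],
    [[26, -12.6, -7], [0, 0, -64], 1],
    [[26, -12.6, -7], [0, 0, -64], 1],
    [[26, -12.6, -7], [0, 0, -64], 1],
    [[26, -12.6, -7], [0, 0, -64], 1],
    [[26, -12.6, -7], [0, 0, -64], 1]
  ]
}}

```text
clock: 2.22
eef_pos: [0.4616, -0.3593, 0.3015]
tcp_rot: [0.709, 0.705, -0.0, 0.0]
contact_force: [1.1, 0.1, -0.0]
opening: 0.0856
gripper_force: 0.0
```

```bash
python3 - <<'E'
from h import *
np.set_printoptions(precision=4,suppress=True)
c='wrist';cap(c,'w1.png');cap('top')
o=ctrl.observe();print(o['clock'],o['eef_pos'],R.from_quat(o['tcp_rot']).as_matrix()[:,0])
for n,z in [('tool_mat',0),('spanner_grip',.022),('spanner_mid',.015),('prong_a',.003),('pin_spanner',.003)]:
    r=lm(c,n); print(n,r,[plane(c,x[0],z)[:2] for x in r], [ (x[1],plane('top',x[0],z)[:2]) for x in lm('top',n)])
import pickle;pickle.dump(P,open('P1.pkl','wb'))
E
```

```text
2.325 [ 0.461  -0.36    0.3011] [0.011  0.9999 0.0001]
tool_mat [(array([253.7984, 144.3072]), 0.72)] [array([ 0.4638, -0.3555])] [(0.59, array([ 0.4604, -0.3517]))]
spanner_grip [(array([268.288 , 143.3856]), 0.72)] [array([ 0.4833, -0.3509])] [(0.49, array([ 0.4824, -0.3568]))]
spanner_mid [(array([249.8048, 143.3856]), 0.86), (array([200.0896, 138.2016]), 0.16)] [array([ 0.4582, -0.3518]), array([ 0.3901, -0.3442])] [(0.73, array([0.6357, 0.1396])), (0.7, array([ 0.4666, -0.3362]))]
prong_a [(array([200.0896, 119.1168]), 0.76), (array([199.68  , 152.4864]), 0.75)] [array([ 0.3896, -0.3195]), array([ 0.3864, -0.3662])] []
pin_spanner [(array([201.5232, 137.7024]), 0.61)] [array([ 0.3902, -0.3452])] [(0.42, array([0.5343, 0.0062])), (0.26, array([ 0.5269, -0.0026]))]
```

View pics/w1.png

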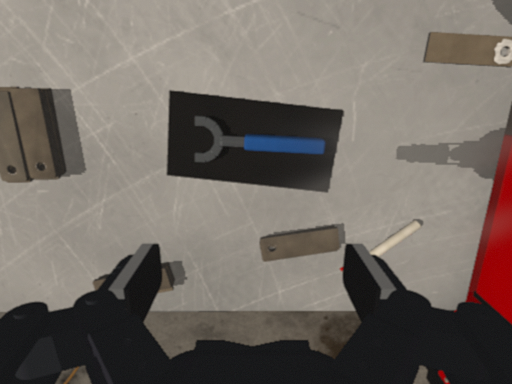

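The mat's corners are at about (168,92) and (328,190). The spanner's fork is at (205,138), and its handle runs from (245,143) to (323,147), so it points about -4° from world +x. Next, the head.

>>> {"name": "play_rows", "arguments": {
  "moves": [
    [[44, 13.4, 0], [0, 0, -45], 1],
    [[44, 13.4, 0], [0, 0, -45], 1],
    [[44, 13.4, 0], [0, 0, -45], 1],
    [[44, 13.4, 0], [0, 0, -45], 1],
    [[44, 13.4, 0], [0, 0, -45], 1],
    [[44, 13.4, 0], [0, 0, -45], 1],
    [[44, 13.4, 0], [0, 0, -45], 1],
    [[44, 13.4, 0], [0, 0, -45], 1],
    [[44, 13.4, 0], [0, 0, -45], 1]
  ]
}}

```text
clock: 3.95
eef_pos: [0.598, 0.0806, 0.301]
tcp_rot: [0.384, 0.923, -0.0, -0.0]
contact_force: [-0.5, 0.1, 1.3]
opening: 0.0855
gripper_force: 0.0
```

```bash
python3 - <<'E'
from h import *
np.set_printoptions(precision=4,suppress=True)
c='wrist';cap(c,'w2.png');cap('top','t2.png');cap('scene')
o=ctrl.observe();print(o['clock'],o['eef_pos'],R.from_quat(o['tcp_rot']).as_matrix()[:,0],o['contact_force'])
for n,z in [('spindle_head',0),('nut_center',.06),('nut_hole_a',.06),('lock_arm_grip',.084),('lock_arm_hinge',.084)]:
    print(n)
    for k in('wrist','top','scene'): print('  ',k,[(x[0],x[1],plane(k,x[0],z)[:2]) for x in lm(k,n)])
import pickle;pickle.dump(P,open('P2.pkl','wb'))
E
```

```text
4.1 [0.5976 0.0782 0.3013] [-0.7022  0.712  -0.0001] [-0.5048 -0.2137 -0.1879]
spindle_head
   wrist [(array([180.7872, 154.7136]), 0.79, array([0.5323, 0.0005])), (array([250.6752, 187.2   ]), 0.64, array([0.6382, 0.0366]))]
   top [(array([238.1824, 195.4176]), 0.6, array([0.5298, 0.0016])), (array([356.3008, 211.392 ]), 0.59, array([ 0.4832, -0.3635]))]
   scene [(array([243.712 , 210.5856]), 0.84, array([0.518 , 0.0167]))]
nut_center
   wrist [(array([168.3968, 165.312 ]), 0.82, array([ 0.5317, -0.0026]))]
   top [(array([237.8752, 191.5008]), 0.72, array([0.5309, 0.0023]))]
   scene []
nut_hole_a
   wrist [(array([152.6784, 150.9888]), 0.72, array([ 0.5061, -0.0024])), (array([250.112 , 186.8928]), 0.71, array([0.6247, 0.0495]))]
   top [(array([238.3872, 184.0128]), 0.52, array([0.5536, 0.001 ]))]
   scene []
lock_arm_grip
   wrist [(array([292.1984, 142.0032]), 0.68, array([0.6162, 0.1274]))]
   top []
   scene [(array([202.7008, 186.7008]), 0.51, array([0.6114, 0.126 ]))]
lock_arm_hinge
   wrist [(array([250.6752, 188.0064]), 0.83, array([0.6211, 0.0543]))]
   top [(array([235.4176, 181.7856]), 0.72, array([0.5553, 0.0097]))]
   scene [(array([219.904 , 180.2112]), 0.6, array([0.6139, 0.0598]))]
```

View pics/w2.png

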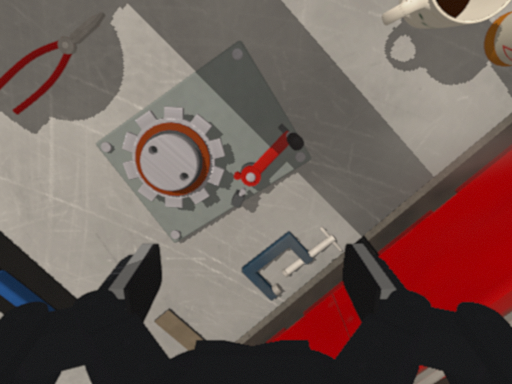

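The holes are at about (153,150) and (184,177), so the nut's centre is at (168,164). The hinge is at (250,177) and the knob at (294,142). Now I'll pinch the knob.

>>> {"name": "play_rows", "arguments": {
  "moves": [
    [[2.2, 4.7, 4], [0, 0, 0], 1],
    [[2.2, 4.7, 10], [0, 0, 0], 1],
    [[2.2, 4.7, 15], [0, 0, 0], 1],
    [[2.2, 4.7, 19], [0, 0, 0], 1],
    [[2.2, 4.7, 22.9], [0, 0, 0], 1],
    [[2.2, 4.7, 22.9], [0, 0, 0], 1],
    [[2.2, 4.7, 22.9], [0, 0, 0], -1],
    [[2.2, 4.7, 22.9], [0, 0, 0], -1],
    [[2.2, 4.7, 22.9], [0, 0, 0], -1],
    [[2.2, 4.7, 22.9], [0, 0, 0], -1]
  ],
  "squeeze": 25
}}

```text
clock: 6.1
eef_pos: [0.6164, 0.1285, 0.0732]
tcp_rot: [0.386, 0.923, 0.001, 0.001]
contact_force: [-0.1, 3.1, 4.3]
opening: 0.0153
gripper_force: 25.6
```

>>> {"name": "play_rows", "arguments": {
  "moves": [
    [[0, 0, 0], [0, 0, 0], -1],
    [[0, 0, 0], [0, 0, 0], -1],
    [[0, 0, 0], [0, 0, 0], -1]
  ]
}}

```text
clock: 6.48
eef_pos: [0.6164, 0.1285, 0.0731]
tcp_rot: [0.385, 0.923, 0.0, 0.0]
contact_force: [-0.6, 3.6, 8.5]
opening: 0.0153
gripper_force: 26.0
```

>>> {"name": "play_rows", "arguments": {
  "moves": [
    [[0.45, -0.6, 0], [0, 0, 0], -1],
    [[0.86, -1.21, 0], [0, 0, 0], -1],
    [[1.41, -2.38, 0], [0, 0, 0], -1],
    [[1.75, -3.64, 0], [0, 0, 0], -1],
    [[1.86, -4.93, 0], [0, 0, 0], -1],
    [[1.75, -6.22, 0], [0, 0, 0], -1],
    [[1.75, -6.22, 0], [0, 0, 0], -1]
  ]
}}

```text
clock: 7.35
eef_pos: [0.5588, 0.0966, 0.0727]
tcp_rot: [0.386, 0.923, -0.0, -0.0]
contact_force: [-3.5, 3.4, 6.5]
opening: 0.0153
gripper_force: 26.2
```

>>> {"name": "play_rows", "arguments": {
  "moves": [
    [[-0.15, -0.65, 0], [0, 0, 0], -1],
    [[-0.34, -1.26, 0], [0, 0, 0], -1],
    [[-0.6, -1.85, 0], [0, 0, 0], -1],
    [[-0.6, -1.85, 0], [0, 0, 0], -1]
  ]
}}

```text
clock: 7.85
eef_pos: [0.5508, 0.0795, 0.0726]
tcp_rot: [0.385, 0.923, 0.0, 0.0]
contact_force: [0.1, -0.3, 5.5]
opening: 0.0155
gripper_force: 26.2
```

>>> {"name": "play_rows", "arguments": {
  "moves": [
    [[-0.25, -0.45, 0], [0, 0, 0], -1],
    [[-0.48, -0.86, 0], [0, 0, 0], -1],
    [[-0.75, -1.2, 0], [0, 0, 0], -1],
    [[-0.75, -1.2, 0], [0, 0, 0], -1]
  ]
}}

```text
clock: 8.35
eef_pos: [0.5485, 0.0685, 0.0727]
tcp_rot: [0.386, 0.922, 0.002, 0.001]
contact_force: [4.2, 36.6, 1.1]
opening: 0.0153
gripper_force: 26.8
```

```bash
python3 - <<'E'
from h import *
o=ctrl.observe();print(o['clock'],o['eef_pos'],R.from_quat(o['tcp_rot']).as_matrix()[:,0],o['contact_force'])
E
```

```text
8.35 [0.54852044 0.06847658 0.0726919 ] [-7.01879159e-01  7.12295979e-01  2.88708042e-04] [ 4.204077   36.60111736  1.09966401]
```

>>> {"name": "play_rows", "arguments": {
  "moves": [
    [[0.15, 0.35, 0], [0, 0, 0], -1],
    [[0.15, 0.35, 0], [0, 0, 0], 0.3],
    [[0.15, 0.35, 0], [0, 0, 0], 0.3],
    [[0.15, 0.35, 0], [0, 0, 0], 0.3],
    [[0.15, 0.35, -6], [0, 0, 0], 0.3],
    [[-3, -0.5, -11], [0, 0, -11], 1],
    [[-7.8, -1.9, -14.7], [0, 0, -45], 1],
    [[-7.8, -1.9, -14.7], [0, 0, -45], 1],
    [[-7.8, -1.9, -14.7], [0, 0, -45], 1],
    [[-7.8, -1.9, -14.7], [0, 0, -45], 1]
  ]
}}

```text
clock: 9.6
eef_pos: [0.5883, -0.0033, 0.2192]
tcp_rot: [0.003, 1.0, -0.0, -0.0]
contact_force: [-0.2, 1.3, 0.1]
opening: 0.0853
gripper_force: 0.0
```

```bash
python3 - <<'E'
from h import *
np.set_printoptions(precision=4,suppress=True)
c='wrist';cap(c,'w3.png');cap('top')
o=ctrl.observe();print(o['clock'],o['eef_pos'],R.from_quat(o['tcp_rot']).as_matrix()[:,0],o['contact_force'])
for n,z in [('spindle_head',0),('nut_center',.06),('nut_hole_a',.06),('lock_arm_grip',.084),('lock_arm_hinge',.084)]:
    print(n)
    for k in('wrist','top'): print('  ',k,[(x[0],x[1],plane(k,x[0],z)[:2]) for x in lm(k,n)])
import pickle;pickle.dump(P,open('P3.pkl','wb'))
E
```

```text
9.7 [ 0.5882 -0.003   0.2191] [-1.      0.0088  0.0004] [-0.6711  0.5676 -0.0621]
spindle_head
   wrist [(array([251.392 , 106.7136]), 0.67, array([ 0.5281, -0.0037]))]
   top []
nut_center
   wrist [(array([256.    , 113.0112]), 0.59, array([0.5313, 0.0007]))]
   top [(array([341.8112, 240.192 ]), 0.68, array([ 0.3888, -0.3035]))]
nut_hole_a
   wrist [(array([257.5872, 142.6176]), 0.82, array([0.5592, 0.0021])), (array([253.5936,  84.5952]), 0.74, array([ 0.5059, -0.0015]))]
   top []
lock_arm_grip
   wrist [(array([334.4896, 133.0176]), 0.73, array([0.5475, 0.0696]))]
   top [(array([360.8064, 243.9168]), 0.38, array([ 0.3764, -0.353 ]))]
lock_arm_hinge
   wrist [(array([313.1904, 210.0864]), 0.8, array([0.6202, 0.0546])), (array([254.4128, 113.3184]), 0.41, array([ 0.53 , -0.001]))]
   top []
```

View pics/w3.png

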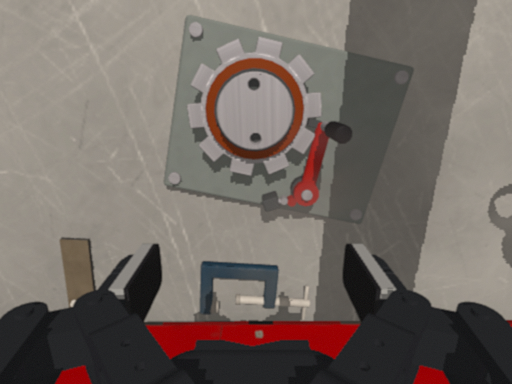

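The lock arm is home: the knob is at (338,131) and the nose lies in a lug gap. The holes are at about (254,84) and (256,138), so I'll refine those by segmentation.

```bash
python3 - <<'E'
from h import *
import h,pickle
np.set_printoptions(precision=4,suppress=True)
for f,c,seeds in[('P3.pkl','wrist',[(254,84),(256,137)]),('P2.pkl','wrist',[(153,150),(184,176)])]:
    h.P.update(pickle.load(open(f,'rb')));im=h.P[c]['color'];g=cv2.cvtColor(im,cv2.COLOR_RGB2GRAY).astype(float)
    pts=[]
    for s in seeds:
        x,y=s;w=g[y-8:y+9,x-8:x+9];base=np.median(w);wt=np.clip(base-25-w,0,None)
        yy,xx=np.mgrid[y-8:y+9,x-8:x+9];p=np.array([(wt*xx).sum(),(wt*yy).sum()])/wt.sum();pts.append(plane(c,p,.06)); print(base,w.min(),p,pts[-1])
    d=pts[1]-pts[0];print('len',np.linalg.norm(d),'ang',np.degrees(np.arctan2(d[1],d[0])),'mid',(pts[0]+pts[1])/2)
    # nut rim ellipse
    mx=np.mean(seeds,0).astype(int)
    hsv=cv2.cvtColor(im,cv2.COLOR_RGB2HSV)
    m=((hsv[...,1]<60)&(hsv[...,2]>110)).astype(np.uint8);m=cv2.morphologyEx(m,cv2.MORPH_OPEN,np.ones((3,3)))
    n,lab,st,cen=cv2.connectedComponentsWithStats(m);l=lab[mx[1],mx[0]];print('nut comp',st[l])
    if st[l][4]<6000:
        ct=max(cv2.findContours((lab==l).astype(np.uint8),0,1)[0],key=len);e=cv2.fitEllipse(cv2.convexHull(ct));print(e,plane(c,e[0],.06))
E
```

```text
138.0 43.0 [253.4475  83.2613] [ 0.5047 -0.0016  0.06  ]
146.0 45.0 [255.0765 137.0847] [ 0.5539 -0.0003  0.06  ]
len 0.04917494236571611 ang 1.531600314894464 mid [ 0.5293 -0.0009  0.06  ]
nut comp [ 217   71   76   78 4468]
((254.3210906982422, 109.6145248413086), (75.87881469726562, 77.83592224121094), 0.704527735710144) [ 0.5282 -0.0009  0.06  ]
157.0 41.0 [152.479  148.8697] [ 0.5042 -0.0005  0.06  ]
154.0 42.0 [185.5751 177.4325] [0.5575 0.0007 0.06  ]
len 0.05327276566273086 ang 1.2874022768692004 mid [0.5308 0.0001 0.06  ]
nut comp [ 140  134   58   57 2444]
((168.49005126953125, 161.7433319091797), (54.73288345336914, 58.648719787597656), 133.54078674316406) [0.5288 0.001  0.06  ]
```

>>> {"name": "play_rows", "arguments": {
  "moves": [
    [[8.5, -34.8, 2], [0, 0, 4], 1],
    [[8.5, -34.8, 2], [0, 0, 4], 1],
    [[8.5, -34.8, 2], [0, 0, 4], 1],
    [[8.5, -34.8, 2], [0, 0, 4], 1],
    [[8.5, -34.8, 2], [0, 0, 4], 1],
    [[8.5, -34.8, 2], [0, 0, 4], 1],
    [[8.5, -34.8, 2], [0, 0, 4], 1],
    [[8.5, -34.8, 2], [0, 0, 4], 1]
  ]
}}

```text
clock: 11.2
eef_pos: [0.5012, -0.3502, 0.1992]
tcp_rot: [0.038, 0.999, 0.0, -0.0]
contact_force: [-0.3, 0.3, 1.1]
opening: 0.0854
gripper_force: 0.0
```

```bash
cat > sp.py <<'E'
from h import *
import pickle,h
np.set_printoptions(precision=4,suppress=True)
c='wrist';cap(c,'w4.png')
o=ctrl.observe();X=R.from_quat(o['tcp_rot']).as_matrix();print(o['clock'],o['eef_pos'],X[:,0],np.degrees(np.arctan2(X[1,0],X[0,0])),o['contact_force'])
for n,z in [('tool_mat',0.003),('spanner_grip',.022),('spanner_mid',.015),('prong_a',.003),('pin_spanner',.003)]:
    print(n,[(x[0],x[1],plane(c,x[0],z)[:2]) for x in lm(c,n)])
hsv=cv2.cvtColor(P[c]['color'],cv2.COLOR_RGB2HSV)
m=((abs(hsv[...,0].astype(int)-108)<14)&(hsv[...,1]>110)&(hsv[...,2]>50)).astype(np.uint8)
n,lab,st,cen=cv2.connectedComponentsWithStats(m);l=1+np.argmax(st[1:,4]);print(st[l],cen[l])
r=cv2.boxPoints(cv2.minAreaRect(np.argwhere(lab==l)[:,::-1].astype(np.float32)))
w=[plane(c,p,.027) for p in r];print(np.array(w)[:,:2]);print('blue mid',np.mean(w,0))
pickle.dump(P,open('P4.pkl','wb'))
E
python3 sp.py
```

```text
11.25 [ 0.5014 -0.3497  0.1993] [-0.9971  0.0755  0.0002] 175.671691339606 [0.0542 0.0844 0.0092]
tool_mat [(array([247.0912, 126.912 ]), 0.78, array([ 0.4607, -0.3524]))]
spanner_grip []
spanner_mid []
prong_a [(array([271.8208,  53.6832]), 0.82, array([ 0.3905, -0.3218])), (array([225.28 ,  54.912]), 0.77, array([ 0.388 , -0.3684]))]
pin_spanner []
[ 239  118   22  102 1998] [249.9825 167.3999]
[[ 0.449  -0.3594]
 [ 0.4501 -0.3395]
 [ 0.5579 -0.3448]
 [ 0.5567 -0.3668]]
blue mid [ 0.5034 -0.3526  0.027 ]
```

View pics/w4.png

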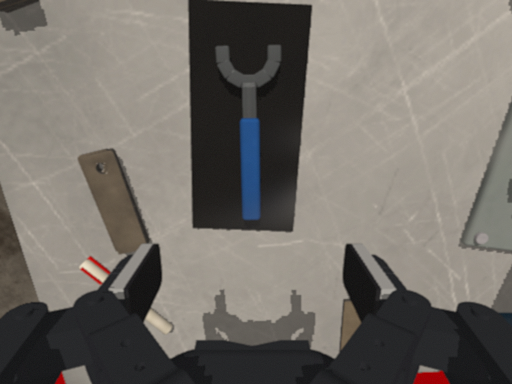

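The spanner on the mat is clear: prongs at (225,50) and (272,50), handle from (250,118) to (251,219), pointing about -3.6°. I'll grasp it.

>>> {"name": "play_rows", "arguments": {
  "moves": [
    [[1.8, -0.3, 5], [0, 0, -0.7], 0.6],
    [[1.8, -0.3, 10], [0, 0, -0.7], 0.6],
    [[1.8, -0.3, 15], [0, 0, -0.7], 0.4],
    [[1.8, -0.3, 18], [0, 0, -0.7], 0.4],
    [[1.8, -0.3, 19], [0, 0, -0.7], 0.4],
    [[1.8, -0.3, 19], [0, 0, -0.7], 0.4],
    [[1.8, -0.3, 19], [0, 0, -0.7], -1],
    [[1.8, -0.3, 19], [0, 0, -0.7], -1],
    [[1.8, -0.3, 19], [0, 0, -0.7], -1],
    [[1.8, -0.3, 19], [0, 0, -0.7], -1]
  ],
  "squeeze": 100
}}

```text
clock: 12.75
eef_pos: [0.4837, -0.3526, 0.0108]
tcp_rot: [0.032, 0.999, -0.001, 0.001]
contact_force: [-2.1, 1.9, 14.6]
opening: 0.0179
gripper_force: 98.8
```

>>> {"name": "play_rows", "arguments": {
  "moves": [
    [[0, 0, 0], [0, 0, 0], -1],
    [[0, 0, 0], [0, 0, 0], -1]
  ]
}}

```text
clock: 13.0
eef_pos: [0.4838, -0.3526, 0.0108]
tcp_rot: [0.032, 0.999, -0.001, 0.001]
contact_force: [-1.8, 1.6, 14.4]
opening: 0.0176
gripper_force: 98.8
```

>>> {"name": "play_rows", "arguments": {
  "moves": [
    [[0, 0, -2], [0, 0, 0], -1],
    [[0, 0, -7], [0, 0, 0], -1],
    [[0, 0, -12], [0, 0, 0], -1],
    [[-1, 5, -17], [0, 0, 10], -1],
    [[-2, 10, -17], [0, 0, 20], -1],
    [[-3.2, 15, -17], [0, 0, 30], -1],
    [[-3.2, 20, -17], [0, 0, 40], -1],
    [[-3.2, 26, -17], [0, 0, 50], -1],
    [[-3.2, 26, -17], [0, 0, 60], -1],
    [[-3.2, 26, -17], [0, 0, 70], -1]
  ]
}}

```text
clock: 14.25
eef_pos: [0.5316, -0.0935, 0.1807]
tcp_rot: [0.601, 0.799, 0.0, 0.0]
contact_force: [0.3, 0.1, -1.1]
opening: 0.0178
gripper_force: 98.6
```

```bash
python3 - <<'E'
from h import *
o=ctrl.observe();X=R.from_quat(o['tcp_rot']).as_matrix();print(o['clock'],o['eef_pos'],X[:,0],np.degrees(np.arctan2(X[1,0],X[0,0])),o['contact_force'],o['opening'])
E
```

```text
14.25 [ 0.53162801 -0.09353042  0.18068984] [-2.77710209e-01  9.60664764e-01 -5.01425938e-04] 106.12359232695643 [ 0.27700672  0.12505266 -1.076892  ] 0.017828954805512442
```

>>> {"name": "play_rows", "arguments": {
  "moves": [
    [[0, 0, 0], [0, 0, 10], -1],
    [[0, 0, 3], [0, 0, 14.6], -1],
    [[0, 0, 5], [0, 0, 14.6], -1],
    [[0, 0, 5], [0, 0, 14.6], -1]
  ]
}}

```text
clock: 14.75
eef_pos: [0.5308, -0.0945, 0.1293]
tcp_rot: [0.696, 0.718, -0.0, -0.001]
contact_force: [-0.8, -0.6, -1.9]
opening: 0.0172
gripper_force: 98.5
```

```bash
cat > v5.py <<'E'
from h import *
import pickle,sys
np.set_printoptions(precision=4,suppress=True)
c='wrist';cap(c,sys.argv[1])
o=ctrl.observe();X=R.from_quat(o['tcp_rot']).as_matrix();t=np.array(o['eef_pos']);print(o['clock'],t,'yaw',np.degrees(np.arctan2(X[1,0],X[0,0])),o['contact_force'],o['opening'])
for n,z in [('nut_center',.06),('nut_hole_a',.06),('prong_a',t[2]-.0078),('pin_spanner',t[2]-.0078)]:
    print(n,[(x[0],x[1],plane(c,x[0],z)) for x in lm(c,n)])
pickle.dump(P,open(sys.argv[1]+'.pkl','wb'))
E
python3 v5.py w5.png
```

```text
14.8 [ 0.5315 -0.0947  0.1301] yaw 91.76618061668913 [ 0.2111  0.5013 -1.5859] 0.01800895453691495
nut_center [(array([253.9008,  65.2032]), 0.67, array([ 0.5286, -0.0031,  0.06  ]))]
nut_hole_a [(array([299.6224,  65.0112]), 0.86, array([ 0.5575, -0.0022,  0.06  ])), (array([216.1152,  60.2112]), 0.8, array([ 0.5047, -0.0009,  0.06  ]))]
prong_a [(array([308.5824,  49.1136]), 0.97, array([ 0.5524, -0.0007,  0.1223])), (array([195.7888,  47.6928]), 0.8, array([ 0.5027, -0.0016,  0.1223]))]
pin_spanner []
```

View pics/w5.png

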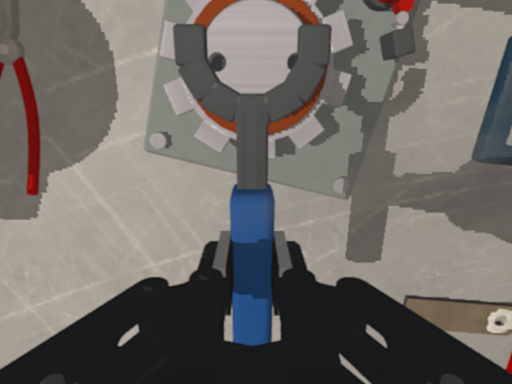

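The view shows the fork arms at columns 175–330 above the nut. Parts of both holes show at (217,62) and (293,62), so I'll measure the fork against the holes numerically.

```bash
python3 - <<'E'
from h import *
import pickle,h
np.set_printoptions(precision=4,suppress=True,linewidth=160)
h.P.update(pickle.load(open('w5.png.pkl','rb')));c='wrist'
im=P[c]['color'];g=cv2.cvtColor(im,cv2.COLOR_RGB2GRAY).astype(int)
for r in(58,62,66): print(r,g[r,204:232],g[r,280:304])
for r in(35,45): print(r,g[r,170:182],g[r,200:212],g[r,294:304],g[r,322:336])
print('col',g[18:34:1,190],g[18:34,315])
b=im[...,2].astype(int)-im[...,0]
for r in(192,200,220,240): 
    k=np.flatnonzero(b[r,200:300]>40)+200;print(r,k[0],k[-1])
k=np.flatnonzero(b[:,252]>40);print('blue rows',k[0],k[-1])
# dark-steel edge of shaft
print(g[150,230:275])
E
```

```text
58 [ 63  51  54  82 102  98  87  81  71  56  50  51  51  52  52  53  50  52  55  60  82 125 158 167 168 167 168 167] [164 163 163 163 163 163 163 144 102  61  49  51  52  51  50  50  53  66  76  84  84  83  82  79]
62 [ 79  74  65  56  54  70  77  65  54  51  51  51  53  50  52  52  51  55  70  79  77  94 142 169 172 170 170 169] [168 168 168 168 169 167 150 105  59  48  52  52  52  52  55  64  76  83  84  83  83  80  81  81]
66 [ 81  80  79  76  68  59  50  47  49  50  50  49  53  53  52  51  52  54  66  79 101 143 168 172 170 170 168 169] [165 165 165 165 166 167 163 129  78  50  49  50  58  68  79  84  84  82  81  81  81  81  81  82]
35 [169 170 164 130  89  78  80  81  83  82  80  81] [ 81  80  75  65  50  50  93 147 171 173 171 171] [167 168 165 132  87  76  83  84  85  83] [ 79  78  78  79  79  79  73  62  78 132 161 163 158 158]
45 [167 166 166 150 116  86  78  80  81  82  80  80] [ 80  80  77  69  56  43  70 137 168 172 169 171] [166 167 160 124  82  78  83  84  83  80] [ 78  79  78  78  78  77  70  61  95 156 176 164 160 158]
col [167 168 169 169 168 151  97  71  76  81  83  82  82  83  82  82] [75 76 79 81 80 77 69 72 76 81 82 83 81 81 81 82]
192 232 270
200 231 272
220 231 272
240 232 271
blue rows 190 345
[131 131 129 131 131 128 111  88  81  79  79  78  75  76  77  76  77  79  79  78  81  81  80  80  80  78  78  75  77  75  74  75  75  75  76  69  60  80 131
 155 156 156 158 158 141]
```

```bash
python3 - <<'E'
from h import *
import pickle,h
np.set_printoptions(precision=4,suppress=True,linewidth=160)
h.P.update(pickle.load(open('w5.png.pkl','rb')));c='wrist'
p=lambda u,v,z:plane(c,(u,v),z)[:2]
print('holes',p(217.7,62,.06),p(294.9,62,.06),p(256.3,62,.06))
zt=.1223+.015
for u in(173.3,202.8,297.3,327.5,330.7): print(u,p(u,35,zt))
print('tips top',p(190,23.7,zt),p(315,23.7,zt)); zh=.1223+.024
print('handle start',p(251.7,187,zh),'at 240',p(251.7,240,zh),'shaft',p(251.5,150,zt))
E
```

```text
holes [ 0.5057 -0.0019] [ 0.5544 -0.0005] [ 0.5301 -0.0012]
173.3 [0.4966 0.0009]
202.8 [0.5081 0.0013]
297.3 [0.5451 0.0024]
327.5 [0.5569 0.0027]
330.7 [0.5581 0.0027]
tips top [0.5033 0.0051] [0.5516 0.0065]
handle start [ 0.529  -0.0575] at 240 [ 0.5298 -0.082 ] shaft [ 0.5285 -0.0435]
```

Measured shift needed: about +2.8 mm in x and -1.3 mm in y. I'll descend and feel for the holes.

>>> {"name": "play_rows", "arguments": {
  "moves": [
    [[-0.14, 0.28, 2], [0, 0, 0], -1],
    [[-0.14, 0.28, 4.5], [0, 0, 0], -1],
    [[-0.14, 0.28, 5.8], [0, 0, 0], -1],
    [[-0.14, 0.28, 6.1], [0, 0, 0], -1],
    [[-0.14, 0.28, 6.3], [0, 0, 0], -1],
    [[-0.14, 0.28, 6.5], [0, 0, 0], -1],
    [[-0.14, 0.28, 6.5], [0, 0, 0], -1]
  ]
}}

```text
clock: 15.88
eef_pos: [0.5346, -0.096, 0.0646]
tcp_rot: [0.696, 0.718, 0.0, 0.0]
contact_force: [-0.8, 0.2, -2.1]
opening: 0.0173
gripper_force: 98.6
```

>>> {"name": "play_rows", "arguments": {
  "moves": [
    [[0, 0, 0.2], [0, 0, 0], -1],
    [[0, 0, 0.4], [0, 0, 0], -1],
    [[0, 0, 0.5], [0, 0, 0], -1],
    [[0, 0, 0.55], [0, 0, 0], -1],
    [[0, 0, 0.55], [0, 0, 0], -1]
  ]
}}

```text
clock: 16.5
eef_pos: [0.5344, -0.096, 0.0588]
tcp_rot: [0.696, 0.718, -0.0, -0.0]
contact_force: [-0.9, 2.1, -1.8]
opening: 0.0175
gripper_force: 98.6
```

>>> {"name": "play_rows", "arguments": {
  "moves": [
    [[0, 0, 0.1], [0, 0, 0], -1],
    [[0, 0, 0.1], [0, 0, 0], -1],
    [[0.02, 0.66, 0.1], [0, 0, -4], -1],
    [[0.09, 1.33, 0.1], [0, 0, -8], -1],
    [[0.24, 2.14, 0.1], [0, 0, -13], -1],
    [[0.24, 2.14, 0.1], [0, 0, -13], -1]
  ],
  "squeeze": 120
}}

```text
clock: 17.25
eef_pos: [0.5554, -0.092, 0.0577]
tcp_rot: [0.61, 0.792, -0.0, -0.001]
contact_force: [-1.8, 8.6, 6.0]
opening: 0.0169
gripper_force: 121.0
```

>>> {"name": "play_rows", "arguments": {
  "moves": [
    [[0.15, 1.0, 0], [0, 0, -6], -1],
    [[0.3, 1.98, 0], [0, 0, -12], -1],
    [[0.56, 2.95, 0], [0, 0, -18], -1],
    [[0.92, 3.88, 0], [0, 0, -24], -1],
    [[1.37, 4.77, 0], [0, 0, -30], -1],
    [[1.37, 4.77, 0], [0, 0, -30], -1]
  ]
}}

```text
clock: 18.0
eef_pos: [0.5974, -0.0667, 0.0576]
tcp_rot: [0.384, 0.923, -0.0, -0.001]
contact_force: [-5.5, 4.0, 7.5]
opening: 0.0168
gripper_force: 121.2
```

```bash
python3 - <<'E'
from h import *
o=ctrl.observe();X=R.from_quat(o['tcp_rot']).as_matrix();print(o['clock'],o['eef_pos'],np.degrees(np.arctan2(X[1,0],X[0,0])),o['contact_force'],o['torque'],X[:,2])
E
```

```text
18.0 [ 0.59740661 -0.06674026  0.05758298] 134.88226006427138 [-5.54282186  3.97973206  7.46848512] [ 1.08557892  1.26832651 -0.03992639] [-2.45738390e-03  6.10791985e-04 -9.99996794e-01]
```

>>> {"name": "play_rows", "arguments": {
  "moves": [
    [[0.1, 1.0, 0], [0, 0, -6], -1],
    [[0.26, 1.98, 0], [0, 0, -12], -1],
    [[0.52, 2.95, 0], [0, 0, -18], -1],
    [[0.94, 4.03, 0], [0, 0, -25], -1],
    [[0.94, 4.03, 0], [0, 0, -25], -1],
    [[0.94, 4.03, 0], [0, 0, -25], -1]
  ]
}}

```text
clock: 18.75
eef_pos: [0.6191, -0.0322, 0.0576]
tcp_rot: [0.176, 0.984, -0.0, -0.001]
contact_force: [-6.2, 2.4, 5.1]
opening: 0.017
gripper_force: 121.1
```

```bash
python3 v5.py w6.png
```

```text
18.8 [ 0.6191 -0.0323  0.0576] yaw 159.76930533766105 [-6.9964  2.0439  5.0962] 0.016799172692390913
nut_center [(array([249.9072,  44.0832]), 0.89, array([ 0.5299, -0.0007,  0.06  ]))]
nut_hole_a [(array([312.1152,  54.2976]), 0.63, array([0.5425, 0.0221, 0.06  ]))]
prong_a [(array([196.096,  48.   ]), 0.78, array([ 0.5218, -0.0232,  0.0498])), (array([307.712 ,  48.3072]), 0.56, array([0.539 , 0.0231, 0.0498]))]
pin_spanner []
```

View pics/w6.png

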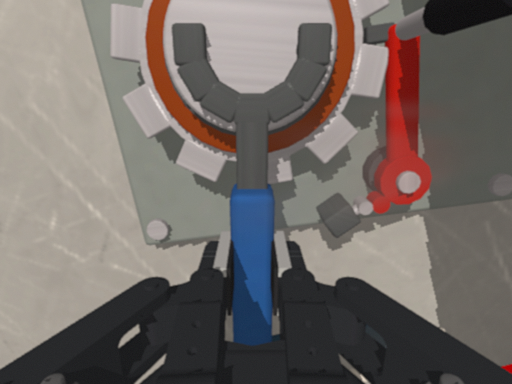

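The prongs are engaged and concentric, and the arm's nose is in its gap (right edge, about (400,60)). I'll relax, lift and traverse to the mat.

>>> {"name": "play_rows", "arguments": {
  "moves": [
    [[0, -0.33, 0], [0, 0, 2], -1],
    [[0, -0.33, -1], [0, 0, 2], -1],
    [[0, -0.33, -4], [0, 0, 2], -1],
    [[0, -0.33, -9], [0, 0, 2], -1],
    [[0, -0.33, -13], [0, 0, 2], -1],
    [[0.4, -6, -13], [0, 0, -5], -1],
    [[0.7, -12, -13], [0, 0, -10], -1],
    [[1, -18, -13], [0, 0, -16.5], -1],
    [[1.3, -24, -13], [0, 0, -16.5], -1],
    [[1.6, -30, -13], [0, 0, -16.5], -1]
  ]
}}

```text
clock: 20.25
eef_pos: [0.5009, -0.3103, 0.1885]
tcp_rot: [0.032, 0.999, -0.0, 0.0]
contact_force: [0.4, 0.6, -1.3]
opening: 0.0167
gripper_force: 120.0
```

>>> {"name": "play_rows", "arguments": {
  "moves": [
    [[0, -4.7, 0], [0, 0, 0], -1],
    [[0, -4.7, 0], [0, 0, 0], -1]
  ]
}}

```text
clock: 20.5
eef_pos: [0.4982, -0.3589, 0.1884]
tcp_rot: [0.034, 0.999, -0.001, 0.001]
contact_force: [1.1, -0.5, -1.9]
opening: 0.017
gripper_force: 120.0
```

```bash
python3 - <<'E'
from h import *
o=ctrl.observe();X=R.from_quat(o['tcp_rot']).as_matrix();print(o['clock'],o['eef_pos'],X[:,0],np.degrees(np.arctan2(X[1,0],X[0,0])),o['contact_force'],X[:,2])
for c in('top','scene'):
    cap(c,c+'7.png');print(c,[(x,plane(c,x[0],.06)) for x in lm(c,'nut_hole_a')],[(x,plane(c,x[0],.084)) for x in lm(c,'lock_arm_grip')])
E
```

```text
20.5 [ 0.49816332 -0.35889064  0.18839705] [-0.99770059  0.06776167 -0.0013741 ] 176.1145614102533 [ 1.12956554 -0.47049694 -1.87525581] [ 0.0012611  -0.00171026 -0.99999774]
top [] [((array([214.9888, 186.8928]), 0.61), array([0.53944628, 0.06928817, 0.084     ]))]
scene [((array([238.6944, 192.8832]), 0.53), array([0.54989858, 0.0197439 , 0.06      ])), ((array([253.2864, 200.2176]), 0.48), array([ 0.49532534, -0.00768989,  0.06      ]))] [((array([226.4064, 192.384 ]), 0.59), array([0.54914529, 0.06671364, 0.084     ]))]
```

>>> {"name": "play_rows", "arguments": {
  "moves": [
    [[1.5, 0.5, 5], [0, 0, 0], -1],
    [[1.5, 0.5, 10], [0, 0, 0], -1],
    [[1.5, 0.5, 14], [0, 0, 0], -1],
    [[1.5, 0.5, 16.5], [0, 0, 0], -1],
    [[1.5, 0.5, 17.3], [0, 0, 0], -1],
    [[1.5, 0.5, 17.6], [0, 0, 0], -1],
    [[1.5, 0.5, 17.6], [0, 0, 0], -1]
  ]
}}

```text
clock: 21.68
eef_pos: [0.4845, -0.3496, 0.0127]
tcp_rot: [0.032, 0.999, -0.0, 0.001]
contact_force: [0.3, -0.4, -1.4]
opening: 0.0169
gripper_force: 120.1
```

>>> {"name": "play_rows", "arguments": {
  "moves": [
    [[0, 0, 0.1], [0, 0, 0], -1],
    [[0, 0, 0.15], [0, 0, 0], -1],
    [[0, 0, 0.2], [0, 0, 0], -1],
    [[0, 0, 0.2], [0, 0, 0], -1]
  ],
  "squeeze": 60
}}

```text
clock: 22.18
eef_pos: [0.4842, -0.3497, 0.0109]
tcp_rot: [0.033, 0.999, -0.0, 0.0]
contact_force: [-2.1, 2.3, 14.0]
opening: 0.0168
gripper_force: 122.5
```

Contact with the mat. Release to a modest opening, then lift straight up.

>>> {"name": "play_rows", "arguments": {
  "moves": [
    [[0, 0, 0], [0, 0, 0], 0.2],
    [[0, 0, 0], [0, 0, 0], 0.4],
    [[0, 0, 0], [0, 0, 0], 0.4],
    [[0, 0, 0], [0, 0, 0], 0.4],
    [[0, 0, -1.5], [0, 0, 0], 0.4],
    [[0, 0, -5], [0, 0, 0], 0.4],
    [[0, 0, -11], [0, 0, 0], 0.4],
    [[0, 0, -17], [0, 0, 0], 0.4],
    [[0, 0, -19], [0, 0, 0], 0.4]
  ]
}}

```text
clock: 23.3
eef_pos: [0.4851, -0.3504, 0.2049]
tcp_rot: [0.033, 0.999, -0.002, 0.002]
contact_force: [0.3, 1.1, -1.0]
opening: 0.0599
gripper_force: 0.0
```

```bash
sed -i s/w4.png/w8.png/ sp.py && python3 sp.py
```

```text
23.35 [ 0.4855 -0.3506  0.2059] [-0.9979  0.0652 -0.0058] 176.26044520472837 [ 1.3994 -0.4167  3.4268]
tool_mat [(array([247.9104, 138.7008]), 0.9, array([ 0.4592, -0.354 ]))]
spanner_grip [(array([251.392 , 165.3888]), 0.78, array([ 0.485 , -0.3518]))]
spanner_mid [(array([252.8256, 141.0816]), 0.81, array([ 0.4603, -0.3487]))]
prong_a [(array([229.2224,  73.1136]), 0.83, array([ 0.3902, -0.3686])), (array([277.8112,  72.6144]), 0.63, array([ 0.3931, -0.3184]))]
pin_spanner []
[ 243  132   21   99 1846] [253.1219 179.766 ]
[[ 0.4485 -0.3579]
 [ 0.4499 -0.3376]
 [ 0.5588 -0.3437]
 [ 0.5574 -0.3661]]
blue mid [ 0.5036 -0.3513  0.027 ]
```

The spanner lies well placed on the mat: its middle is at (0.460,-0.349), against a mat centre of (0.460,-0.354). Now a final check of the nut and lock arm.

>>> {"name": "play_rows", "arguments": {
  "moves": [
    [[-8, 35.3, -1.5], [0, 0, -4], 0.4],
    [[-8, 35.3, -1.5], [0, 0, -4], 0.4],
    [[-8, 35.3, -1.5], [0, 0, -4], 0.4],
    [[-8, 35.3, -1.5], [0, 0, -4], 0.4],
    [[-8, 35.3, -1.5], [0, 0, -4], 0.4],
    [[-8, 35.3, -1.5], [0, 0, -4], 0.4],
    [[-8, 35.3, -1.5], [0, 0, -4], 0.4],
    [[-8, 35.3, -1.5], [0, 0, -4], 0.4]
  ]
}}

```text
clock: 24.6
eef_pos: [0.5861, -0.0025, 0.2138]
tcp_rot: [-0.003, 1.0, -0.0, -0.001]
contact_force: [0.8, -0.1, -1.0]
opening: 0.0599
gripper_force: 0.0
```

```bash
python3 - <<'E'
from h import *
np.set_printoptions(precision=4,suppress=True)
c='wrist';cap(c,'w9.png')
r=lm(c,'nut_hole_a');p=[plane(c,x[0],.06) for x in r];print(r,p);d=p[0]-p[1];print(np.degrees(np.arctan2(d[1],d[0]))%180,np.linalg.norm(d))
print([(x,plane(c,x[0],.084)) for x in lm(c,'lock_arm_grip')])
E
```

```text
[(array([278.4768, 130.2144]), 0.84), (array([230.4   , 104.4864]), 0.57)] [array([0.5441, 0.0221, 0.06  ]), array([ 0.521 , -0.0227,  0.06  ])]
62.65461572053098 0.05045493582926076
[((array([333.824 , 135.5904]), 0.77), array([0.5458, 0.0682, 0.084 ]))]
```

View pics/w9.png

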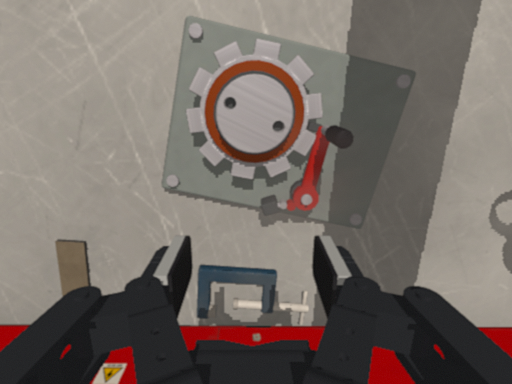

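The hole line, from (230,103) to (278,126), has turned about 61°. The lock arm is home, with the knob at (340,137). Handing in.

```bash
python3 -c "
from workcell import ctrl
print(ctrl.finish_job())"
```

```text
the job is handed in; nothing more can be done
None
```

The job is handed in, with no verdict shown: the lock arm is home, the nut is loosened by about 60°, and the spanner lies flat, prongs down, on the mat; I did not re-measure the mug, tape and strip at the end.

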